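# Back a syringe drive off by one notch

## Robot

A 6-joint arm with a two-finger parallel gripper is mounted at the origin on the work surface. World frame = base frame: x ahead of the robot, y to its left, z up, the work surface at z = 0. Lengths are in m, angles in degrees, forces in N, time in s.
With the tool pointing down it reaches from about 0.25 to 0.725 m from the base axis. Payload 9.7 kg.
Tool frame: the origin (TCP) lies at the very end of the fingers, on their centre line; the grasp point (between the pads) lies 19 mm behind it; z points along the fingers, y is the line along which they close (so a half turn about z gives the same grasp; the last joint's range is limited). The gripper opens to 85 mm and grips with 20 to 120 N. Pads are 22 mm wide; open, the fingers measure 114 mm over their backs; the gripper's body (76 mm by 85 mm) begins 54 mm behind the grasp point. The pads swing forward as they close: fully open they stand 13 mm farther back than shut.
Start: joints at [75.86, 4.979, 10.078, 95.1, 0, 90], TCP at [0.134, 0.533, 0.231] pointing down, gripper open.
Joint ranges: [-179.16, 179.16], [-48.56, 103.87], [-65.8, 70.77], [-126.05, 130.52], [-82.76, 87.17], [-180, 180]. Speed limits (degrees/s): [127.2, 127.2, 147.25, 180, 180, 180].

## Interface

Orientations are given as [roll, pitch, yaw] about the fixed x, y, z axes, in that order (R = Rz(yaw) Ry(pitch) Rx(roll)).
In Python, from workcell import telemetry, optics, workorder gives the robot as it stands.
- The arm moves only by the shell command python3 -m handwheel 'ROWS' [FORCE]. ROWS is JSON, a list of rows, each an object of numbers: "tx", "ty", "tz": the shift along the tool's x, y, z in m; "ax", "ay", "az": the turn, a rotation vector about the tool's x, y, z in degrees; "jaw": the gripper command: -1 is shut, 1 is fully open, values between are in proportion. A call has exactly 10 rows; each row shifts and turns the commanded pose from where the row before left it, along the tool's axes as they then stand; what a row does not reach is not made up. A row lasts 1/8 s, in which the tool goes at most 62.5 mm and 10.7 degrees, less where a joint would pass 70% of its speed; a pose out of reach is approached as far as the arm can. A call is refused whole if a number of a shift passes 0.0625 or a number of a turn 10.7, either way. A call with a gripper value outside its range is refused whole. The fingers move at their own pace and stop on an object; FORCE is the grip in N (left out, the last holds). Time passes only in rows, so rows that do not move let the fingers close, or fill a call up. It gives the time, the measured TCP pose, the force, the opening and the grip force at its end, in the units of the state.
- telemetry.get_obs(): the state, without advancing time (a new reading comes with each control period).
- optics.camera(name): name is "scene" or "top" or "wrist"; returns a dict with "color" (384x512x3 uint8, red, green, blue), "K" (3x3 intrinsics, pixels), "k1" (the pictures are not rectified: a ray, as slopes to the right and down, at radius r is drawn at 1 + k1 r^2 times it, then the intrinsics apply), "extrinsics" (4x4, takes a point from camera to world coordinates); the wrist camera has in their place "mount" (4x4, takes a point from camera to tool coordinates, whose origin is the TCP and whose axes are the flange's). Camera axes: x right, y down, z forward; pixel columns grow to the right and rows downward; lengths in m; the calibration is good to about 2 mm. A picture is of the moment at which its call begins: read the wrist's pose just before it. There is no depth.
- workorder.job_done(): hands the job in; it is judged then, once.
The state is a dict: "time": time; "q": joint angles; "qd": joint speeds; "joint_efforts": joint torques, N m; "ee_pos": TCP position; "tcp_rot": TCP orientation; "wrist_force": force on the tool from outside, world axes, zero at the start; "torque": the same for the moment, N m; "opening": finger opening in m; "grasp_force": force on a finger pad.
Only numpy, scipy, OpenCV 4.12 (cv2) and the standard library are available. Lean on these libraries where they do the work, as an engineer would, in place of code of your own. Each camera call takes 0.05 s, during which the arm holds its last target. There are 200 camera calls.

## Task

The syringe on the bench drive is under too much pressure, so back its ratchet wheel off by exactly one notch. With a fingertip, lift the pawl out of the wheel by tipping its ball lever over until it rests on its back stop, then push an arm of the star handle backward by one notch (half the spacing of its six arms: the black knob that starts just short of the top ends just as far past it), and tip the pawl back down so that it drops fully home in the next gap. Only push, without force; grip and lift nothing, and leave the vial, the jar and the dish standing where they are.

Things in the scene. Friction and masses are not known exactly. Their poses are not given: they have to be found in the camera images.
- drive: Fixed syringe drive on a grey base plate (310 x 500 mm, 12 mm thick). Origin on the bench straight below the ratchet wheel's centre, z up, y along the shaft from the wheel to the syringe (syringe at y 205 to 340 mm, 130 mm high). BACKWARD: the top of the wheel moves along the drive's +x. Headstock x -42 to 42, y 15 to 50, 130 mm high; cheek plate x 30 to 96, y 15 to 25, 178 mm high
- wheel_centre (a point): Centre of the steel ratchet wheel (90 mm across, 12 teeth, 10 mm thick), on the shaft axis, 105 mm above the bench; axes as the drive's. The star handle is on the same shaft, in the plane 65 mm to -y of here: six 10 mm steel arms with 20 mm black knobs, knob centres 65 mm from the axis. Nothing stands above or beyond it
- wheel (a joint): Angle of ratchet wheel and star handle together, rad, grows BACKWARD; a notch is 0.524. At 0 a tooth bears on the pawl, which stops it; it starts in that gap with play, at -0.11 to -0.03. One notch back it bears at 0.524, and the pawl drops fully home from about 0.40 to 0.52; beyond that it would land in the second gap. Friction holds it where it is left; 4 to 8 N at a knob turn it
- star_knob (a point): Centre of one black knob of the star handle (20 mm ball, 65 mm from the shaft axis): the one 15 deg short of the top, on the drive's -x side, at wheel = 0. Pushed along the drive's +x it passes over the top, 170 mm above the bench, and is 15 deg past it at wheel = 0.524. The other knobs are every 60 deg round
- pawl_pivot (a point): Centre of the pawl's pivot, parallel to the shaft, 149 mm above the bench; at x = 58 mm, y = 0 of the drive; axes as the drive's. From here the 10 mm thick pawl reaches to -x, its nose on top of the wheel, and an 8 mm rod with a ball rises to -x. The back stop is a small pin on the +x side
- pawl (a joint): Angle of the pawl, rad: 0 = fully down in a gap, grows as it is lifted (ball lever tips to +x of the drive), 1.13 = resting on its back stop; the nose is clear of the teeth above 0.3. It moves by its own weight: below about 0.8 it falls into the wheel, above that it falls over onto the back stop and stays. About 1 N at the ball moves it
- pawl_ball (a point): Centre of the 20 mm steel ball on the pawl's lever, 78 mm from the pivot. In the drive's frame, pawl down: x = 19 mm, y = 0, 217 mm above the bench; half-way 227 mm high; on the back stop: x = 102 mm, y = 0, 213 mm high. Free air all round it above 185 mm
- vial_mid (a point): Bystander, loose: amber bottle with black cap, 32 mm diameter, 55 mm high, standing on the base plate; the point is its centre, half-way up
- jar_mid (a point): Bystander, loose: clear glass jar with white cap, 42 mm diameter, 80 mm high, standing on the base plate; the point is its centre, half-way up
- dish_mid (a point): Bystander, loose: closed clear culture dish, 59 mm diameter, 16 mm high, lying on the base plate; the point is its centre, half-way up

How it is judged (in metres and radians):
On the way, in this order (a step that is already met when the one before it is completed fails the run):
1. the pawl is lifted clear and rests on its back stop, the wheel still in its old notch (value of joint pawl above 1 rad and value of joint wheel below 0.2 rad), for 0.1 s.
2. with the pawl up, the wheel is pushed backward by about a notch (value of joint pawl above 0.75 rad and value of joint wheel between 0.28 and 0.58 rad), for 0.1 s.
At the end, for the whole second after the job is handed in: the pawl is fully down (within 0.06 rad) in the gap one notch back (wheel between 0.28 and 0.58 rad) and the wheel is at rest (value of joint pawl below 0.06 rad and value of joint wheel between 0.28 and 0.58 rad and velocity of joint wheel between -0.05 and 0.05 rad/s); the robot touches nothing.
It fails at once if the wheel is run back nearly two notches (value of joint wheel above 0.95 rad).
It fails at once if the wheel is turned forward by a notch (value of joint wheel below -0.5 rad).
It fails at once if the drive or its pawl is forced or gripped hard (contact force between drive and the fingers above 40 N).
It fails at once if a bystander is shifted, lifted or tipped (distance of any of vial_mid, jar_mid, dish_mid from where it was at the start of the episode above 0.015 m).
It also fails if it takes over 58 s, if anything falls off the work surface, if the arm or the gripper's body presses on something with over 40 N, if the wrist force passes 120 N, or if a joint passes its speed limit or range.

## Working session

There is one attempt and no reset: what is moved stays moved. The work goes in short steps, Python scripts to look and compute and a shell command to move; the robot and the scene stay as the last step left them, time stands still between calls to the robot, and variables do not carry over. Pictures are saved under pics/ and viewed, at most 10 in all, crops included, and the job is handed in when it is done.

```bash
mkdir -p pics; ls; python3 - <<'E'
from workcell import telemetry, optics
import cv2,pickle
print(telemetry.get_obs())
d={}
for n in ("scene","top"):
    c=optics.camera(n); d[n]=c
    cv2.imwrite(f"pics/{n}0.png",cv2.resize(c["color"][:,:,::-1],(800,600),interpolation=cv2.INTER_CUBIC))
    print(n,c["K"],c["k1"],c["extrinsics"])
pickle.dump(d,open("cams.pkl","wb"))
E
```

```text
pics
{'time': 0.0, 'q': array([7.58617038e+01, 5.01311564e+00, 1.00344162e+01, 9.51005908e+01,
       1.13478740e-03, 9.00012215e+01]), 'qd': array([-0.0213294 ,  0.03388866, -0.00573019,  0.08006844,  0.04534416,
        0.07019452]), 'joint_efforts': array([-1.96406807e-03, -5.20378697e+01,  4.64809012e+01,  1.60213339e-02,
        1.70552255e-05,  9.15157017e-06]), 'ee_pos': array([0.13428192, 0.53311353, 0.2305634 ]), 'tcp_rot': array([-1.79920710e+02, -1.13309594e-03,  1.65860481e+02]), 'wrist_force': array([ 0.28383226, -0.97601677, -0.11814538]), 'torque': array([-0.06230099,  0.02125351, -0.01946052]), 'grasp_force': 0.0, 'opening': 0.08560141210938207}
scene [[432.62482219   0.         266.05763755]
 [  0.         432.62482219 197.3995189 ]
 [  0.           0.           1.        ]] 0.016285699574922742 [[-0.54201718  0.54421198 -0.64035201  1.06777122]
 [ 0.8403206   0.34294183 -0.419824    0.28654598]
 [-0.00886976 -0.7656528  -0.6431929   0.70506556]
 [ 0.          0.          0.          1.        ]]
top [[461.40834185   0.         255.32329624]
 [  0.         461.40834185 191.46001286]
 [  0.           0.           1.        ]] 0.06389930484240351 [[-0.02171514 -0.99478187  0.09968696  0.46942482]
 [-0.99963562  0.02320326  0.01379276 -0.05410948]
 [-0.01603385 -0.09935113 -0.99492325  0.86332028]
 [ 0.          0.          0.          1.        ]]
```

View pics/scene0.png

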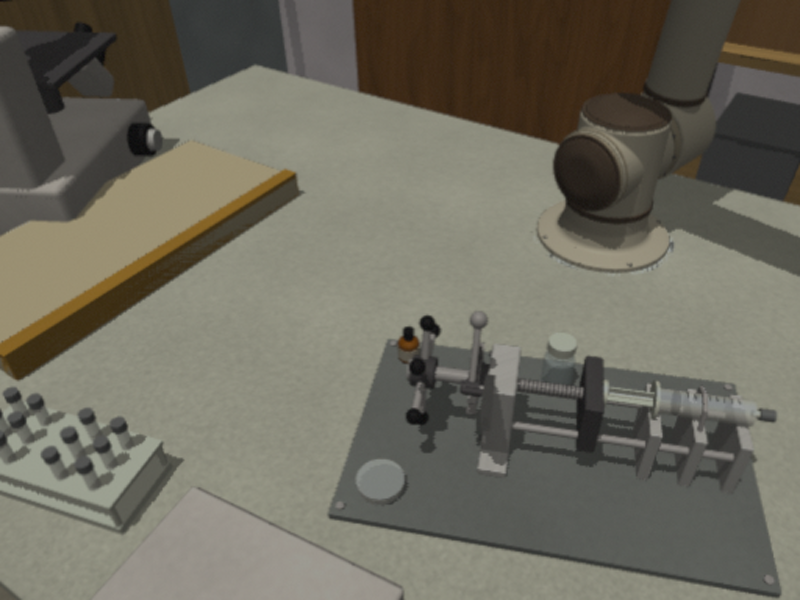

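View pics/top0.png

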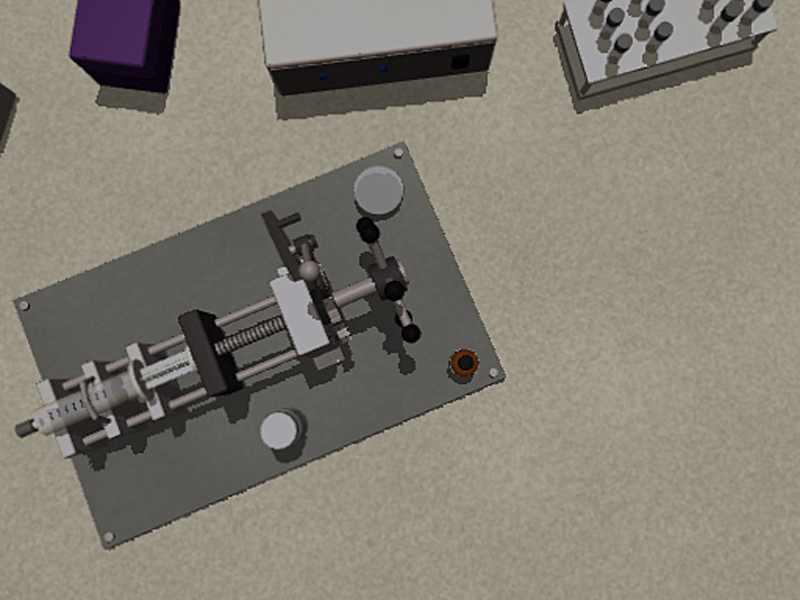

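The scene view shows the ball at (478,320) and the star knobs at (429,322) and (417,368). The top view shows the ball at (309,270), the star knob at (394,290) and the +x knob at (367,229), with plate corners at (405,143), (504,380), (105,548) and (14,300). The vial at (463,363) stands on the robot side of the star, and the jar and dish are away from the work area.

```bash
cat > h.py <<'E'
import numpy as np,cv2,pickle
from scipy.optimize import least_squares
cams=pickle.load(open('cams.pkl','rb'))
def proj(P,K,k1,E):
    P=np.atleast_2d(P); p=(P-E[:3,3])@E[:3,:3]; s=p[:,:2]/p[:,2:]
    s=s*(1+k1*(s**2).sum(1,keepdims=True))
    return s*[K[0,0],K[1,1]]+K[:2,2]
def pj(P,n): c=cams[n]; return proj(P,c['K'],c['k1'],c['extrinsics'])
def big(p): return (np.array(p,float)+.5)*.64-.5
def W(P,s):
    c,n=np.cos(s[2]),np.sin(s[2]); P=np.atleast_2d(P)
    return np.c_[s[0]+c*P[:,0]-n*P[:,1], s[1]+n*P[:,0]+c*P[:,1], P[:,2]]
def knob(k,w): a=np.radians(-15+60*k)+w; return [.065*np.sin(a),-.065,.105+.065*np.cos(a)]
E
python3 - <<'E'
from h import *
def model(s):
    w,ox,oy=s[3:6]
    cor=[[ox+.155,oy-.25,.012],[ox-.155,oy-.25,.012],[ox-.155,oy+.25,.012],[ox+.155,oy+.25,.012]]
    return np.r_[pj(W([[.019,0,.217],knob(0,w),knob(1,w)]+cor,s),'top'),pj(W([[.019,0,.217],knob(1,w)],s),'scene')]
obs=big([[309,270],[394,290],[367,229],[405,143],[504,380],[105,548],[14,300],[478,320],[417,368]])
f=lambda s:(model(s)-obs).ravel()
r=least_squares(f,[.45,-.05,.4,-.07,0,.1],loss='soft_l1')
print(r.x,np.degrees(r.x[2]));print(f(r.x).reshape(-1,2).round(1))
s=r.x;np.save('s.npy',s)
print(W([[0,0,.105],[.019,0,.217],[.102,0,.213],[.058,0,.149],knob(0,s[3]),knob(0,.46)],s).round(4))
E
```

```text
[ 0.54519519  0.02967551  0.37110331 -0.0700696   0.00209183  0.09891029] 21.262653669911963
[[-0.4 -0. ]
 [-0.7 -0.3]
 [ 1.2  2.1]
 [ 0.4 -0.9]
 [ 2.1 -0.2]
 [-1.   1.7]
 [-0.6 -0.2]
 [-0.1  0.5]
 [-0.6  0.2]]
[[ 0.5452  0.0297  0.105 ]
 [ 0.5629  0.0366  0.217 ]
 [ 0.6403  0.0667  0.213 ]
 [ 0.5992  0.0507  0.149 ]
 [ 0.549  -0.0386  0.1665]
 [ 0.5807 -0.0263  0.1687]]
```

```bash
python3 -m handwheel '[{"az":10.3,"tz":-0.008,"jaw":-1},{"az":10.3,"tz":-0.008,"jaw":-1},{"az":10.3,"tz":-0.008,"jaw":-1},{"az":10.3,"tz":-0.008,"jaw":-1},{"az":10.3,"tz":-0.008,"jaw":-1},{"az":10.3,"tz":-0.008,"jaw":-1},{"az":10.3,"tz":-0.008,"jaw":-1},{"az":10.3,"tz":-0.008,"jaw":-1},{"az":10.3,"tz":-0.008,"jaw":-1},{"az":10.3,"tz":-0.008,"jaw":-1}]' 20
python3 -m handwheel '[{"az":10.4,"jaw":-1},{"az":10.4,"jaw":-1},{"az":10.4,"jaw":-1},{"az":10.4,"jaw":-1},{"tx":0.0097,"ty":0.0386,"jaw":-1},{"tx":0.0097,"ty":0.0386,"jaw":-1},{"tx":0.0097,"ty":0.0386,"jaw":-1},{"tx":0.0097,"ty":0.0386,"jaw":-1},{"tx":0.0097,"ty":0.0386,"jaw":-1},{"tx":0.0097,"ty":0.0386,"jaw":-1}]'
python3 -m handwheel '[{"tx":0.0097,"ty":0.0386,"jaw":-1},{"tx":0.0097,"ty":0.0386,"jaw":-1},{"tx":0.0097,"ty":0.0386,"jaw":-1},{"tx":0.0097,"ty":0.0386,"jaw":-1},{"tx":0.0097,"ty":0.0386,"jaw":-1},{"tx":0.0097,"ty":0.0386,"jaw":-1},{"tx":0.0097,"ty":0.0386,"jaw":-1},{"tx":0.0097,"ty":0.0386,"jaw":-1},{"tx":0.0097,"ty":0.0386,"jaw":-1},{"jaw":-1}]'
```

```text
$[0]: bad value
$[0]: bad value
$[0]: bad value
```

```bash
python3 -m handwheel '[{"tx":0,"ty":0,"tz":-0.008,"ax":0,"ay":0,"az":10.3,"jaw":-1},{"tx":0,"ty":0,"tz":-0.008,"ax":0,"ay":0,"az":10.3,"jaw":-1},{"tx":0,"ty":0,"tz":-0.008,"ax":0,"ay":0,"az":10.3,"jaw":-1},{"tx":0,"ty":0,"tz":-0.008,"ax":0,"ay":0,"az":10.3,"jaw":-1},{"tx":0,"ty":0,"tz":-0.008,"ax":0,"ay":0,"az":10.3,"jaw":-1},{"tx":0,"ty":0,"tz":-0.008,"ax":0,"ay":0,"az":10.3,"jaw":-1},{"tx":0,"ty":0,"tz":-0.008,"ax":0,"ay":0,"az":10.3,"jaw":-1},{"tx":0,"ty":0,"tz":-0.008,"ax":0,"ay":0,"az":10.3,"jaw":-1},{"tx":0,"ty":0,"tz":-0.008,"ax":0,"ay":0,"az":10.3,"jaw":-1},{"tx":0,"ty":0,"tz":-0.008,"ax":0,"ay":0,"az":10.3,"jaw":-1}]' 20
```

```text
time: 1.35
ee_pos: [0.1902, 0.5125, 0.3109]
tcp_rot: [-177.3, 0.2, 68.4]
wrist_force: [0.2, 0.2, -0.8]
opening: 0.0002
grasp_force: 0.0
```

```bash
python3 -m handwheel '[{"tx":0,"ty":0,"tz":0,"ax":0,"ay":0,"az":10.4,"jaw":-1},{"tx":0,"ty":0,"tz":0,"ax":0,"ay":0,"az":10.4,"jaw":-1},{"tx":0,"ty":0,"tz":0,"ax":0,"ay":0,"az":10.4,"jaw":-1},{"tx":0,"ty":0,"tz":0,"ax":0,"ay":0,"az":10.4,"jaw":-1},{"tx":0,"ty":0,"tz":0,"ax":0,"ay":0,"az":0,"jaw":-1},{"tx":0,"ty":0,"tz":0,"ax":0,"ay":0,"az":0,"jaw":-1},{"tx":0,"ty":0,"tz":0,"ax":0,"ay":0,"az":0,"jaw":-1},{"tx":0,"ty":0,"tz":0,"ax":0,"ay":0,"az":0,"jaw":-1},{"tx":0,"ty":0,"tz":0,"ax":0,"ay":0,"az":0,"jaw":-1},{"tx":0,"ty":0,"tz":0,"ax":0,"ay":0,"az":0,"jaw":-1}]'; python3 -c "
from workcell import telemetry as t
o=t.get_obs();print(o['q'],o['ee_pos'],o['tcp_rot'])"
```

```text
time: 2.6
ee_pos: [0.3425, 0.3966, 0.3117]
tcp_rot: [-169.8, 4.4, 43.7]
wrist_force: [0.3, 0.3, 0.3]
opening: -0.0004
grasp_force: 0.0
[ 43.68548285   8.13726361  21.99940445 108.30096771  10.15358478
 179.94375674] [0.34250618 0.39661724 0.3116542 ] [-169.84212243    4.42890982   43.74101108]
```

```bash
cat >> h.py <<'E'
from scipy.spatial.transform import Rotation as Ro
def rel(target_drive, yaw=None, z=None):
    "tool-frame shift and turn from measured pose to a drive-frame TCP target, tool down"
    from workcell import telemetry
    s=np.load('s.npy'); o=telemetry.get_obs()
    R=Ro.from_euler('xyz',o['tcp_rot'],degrees=True)
    T=Ro.from_euler('xyz',[180,0,np.degrees(s[2])],degrees=True)
    d=W(target_drive,s)[0]-o['ee_pos']
    c,n=np.cos(s[2]),np.sin(s[2]); e=o['ee_pos']-[s[0],s[1],0]
    print('t',o['time'],'drive TCP',np.round([c*e[0]+n*e[1],-n*e[0]+c*e[1],e[2]],4),'F',o['wrist_force'].round(1),'q',o['q'].round(1))
    print('shift tool',R.inv().apply(d).round(4),'shift if upright',T.inv().apply(d).round(4),'turn',(R.inv()*T).as_rotvec(degrees=True).round(2))
E
python3 -c "
from h import *
rel([-.045,0,.31])"
```

```text
t 2.6 drive TCP [-0.0558  0.4155  0.3117] F [0.3 0.3 0.3] q [ 43.7   8.1  22.  108.3  10.2 179.9]
shift tool [-0.1483  0.3843 -0.0555] shift if upright [0.0108 0.4155 0.0017] turn [-9.15  6.35 22.02]
```

```bash
python3 -m handwheel '[{"tx":-0.007,"ty":0.019,"tz":-0.003,"ax":0,"ay":0,"az":0,"jaw":-1},{"tx":-0.007,"ty":0.019,"tz":-0.003,"ax":0,"ay":0,"az":0,"jaw":-1},{"tx":-0.007,"ty":0.019,"tz":-0.003,"ax":0,"ay":0,"az":0,"jaw":-1},{"tx":-0.007,"ty":0.019,"tz":-0.003,"ax":0,"ay":0,"az":0,"jaw":-1},{"tx":-0.007,"ty":0.019,"tz":-0.003,"ax":0,"ay":0,"az":0,"jaw":-1},{"tx":-0.007,"ty":0.019,"tz":-0.003,"ax":0,"ay":0,"az":0,"jaw":-1},{"tx":-0.007,"ty":0.019,"tz":-0.003,"ax":0,"ay":0,"az":0,"jaw":-1},{"tx":-0.007,"ty":0.019,"tz":-0.003,"ax":0,"ay":0,"az":0,"jaw":-1},{"tx":-0.007,"ty":0.019,"tz":-0.003,"ax":0,"ay":0,"az":0,"jaw":-1},{"tx":0,"ty":0,"tz":0,"ax":0,"ay":0,"az":0,"jaw":-1}]'; python3 -c "
from h import *
rel([-.045,0,.31])"
```

```text
time: 3.85
ee_pos: [0.4173, 0.2258, 0.3131]
tcp_rot: [-169.9, 4.4, 43.5]
wrist_force: [-0.2, -0.6, 0.3]
opening: 0.0001
grasp_force: 0.0
t 3.85 drive TCP [-0.048   0.2291  0.3131] F [-0.2 -0.6  0.3] q [ 23.6   4.6  18.2 111.2   8.  159.9]
shift tool [-0.0835  0.2115 -0.0281] shift if upright [0.003  0.2291 0.0031] turn [-9.15  6.33 21.81]
```

```bash
python3 -m handwheel '[{"tx":0,"ty":0,"tz":0,"ax":-3.05,"ay":2.1,"az":7.27,"jaw":-1},{"tx":0,"ty":0,"tz":0,"ax":-3.05,"ay":2.1,"az":7.27,"jaw":-1},{"tx":0,"ty":0,"tz":0,"ax":-3.05,"ay":2.1,"az":7.27,"jaw":-1},{"tx":0,"ty":0.038,"tz":0,"ax":0,"ay":0,"az":0,"jaw":-1},{"tx":0,"ty":0.038,"tz":0,"ax":0,"ay":0,"az":0,"jaw":-1},{"tx":0,"ty":0.038,"tz":0,"ax":0,"ay":0,"az":0,"jaw":-1},{"tx":0,"ty":0.038,"tz":0,"ax":0,"ay":0,"az":0,"jaw":-1},{"tx":0,"ty":0.038,"tz":0,"ax":0,"ay":0,"az":0,"jaw":-1},{"tx":0,"ty":0.038,"tz":0,"ax":0,"ay":0,"az":0,"jaw":-1},{"tx":0,"ty":0,"tz":0,"ax":0,"ay":0,"az":0,"jaw":-1}]'; python3 - <<'E'
from h import *
rel([-.045,0,.2])
from workcell import optics
c=optics.camera("wrist"); pickle.dump(c,open('w.pkl','wb')); print(c['K'],c['mount'])
cv2.imwrite("pics/w1.png",cv2.resize(c["color"][:,:,::-1],(800,600),interpolation=cv2.INTER_CUBIC))
E
```

```text
time: 5.1
ee_pos: [0.5228, -0.0124, 0.3067]
tcp_rot: [-178.6, 0.1, 23.8]
wrist_force: [-1.2, -0.7, -0.0]
opening: -0.0003
grasp_force: 0.0
t 5.1 drive TCP [-0.0362 -0.0311  0.3067] F [-1.2 -0.7 -0. ] q [ -2.    4.4  18.  104.3   1.2 154.2]
shift tool [-0.0072 -0.0288  0.1075] shift if upright [-0.0088 -0.0311  0.1067] turn [-1.42  0.14  2.49]
[[269.75946237   0.         252.78950154]
 [  0.         269.75946237 191.83852564]
 [  0.           0.           1.        ]] [[ 3.99073911e-04 -9.55868785e-01 -2.93793645e-01  7.48463510e-02]
 [ 9.99999580e-01  6.23691003e-04 -6.70855281e-04  4.02992598e-04]
 [ 8.24486076e-04 -2.93793254e-01  9.55868633e-01 -1.42399421e-01]
 [ 0.00000000e+00  0.00000000e+00  0.00000000e+00  1.00000000e+00]]
```

View pics/w1.png

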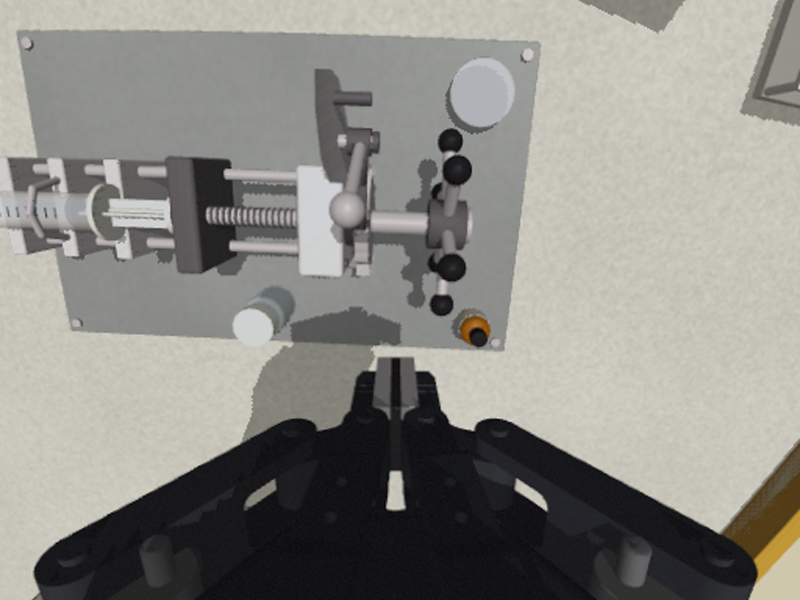

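The wrist view shows the ball at (347,210), the star knob at (451,267) and the next knob at (457,170), with plate corners at (540,42), (503,350), (20,30) and (72,330). I'll refine the fit with these.

```bash
cat > fit.py <<'E'
from h import *
c=pickle.load(open('w.pkl','rb'))
T=np.eye(4);T[:3,:3]=Ro.from_euler('xyz',[-178.6,.1,23.8],degrees=True).as_matrix();T[:3,3]=[.5228,-.0124,.3067]
E=T@c['mount']
def parts(s):
    w,ox,oy=s[3:6]
    cor=[[ox+.155,oy-.25,.012],[ox-.155,oy-.25,.012],[ox-.155,oy+.25,.012],[ox+.155,oy+.25,.012]]
    A=W([[.019,0,.217],knob(0,w),knob(1,w)]+cor,s)
    return pj(A,'top'),pj(A[[0,2]],'scene'),proj(A,c['K'],c['k1'],E)
ot=big([[309,270],[394,290],[367,229],[405,143],[504,380],[105,548],[14,300]])
os_=big([[478,320],[417,368]])
ow=big([[347,210],[451,267],[457,170],[540,42],[503,350],[72,330],[20,30]])
for name,sel in (('wrist',[2]),('all',[0,1,2])):
    f=lambda s:np.r_[tuple((parts(s)[i]-[ot,os_,ow][i]).ravel() for i in sel)]
    r=least_squares(f,np.load('s.npy'),loss='soft_l1'); print(name,r.x.round(4),np.degrees(r.x[2]).round(2)); print(f(r.x).reshape(-1,2).round(1).tolist())
np.save('s.npy',r.x)
rel([-.045,0,.2])
E
python3 fit.py
```

```text
wrist [ 0.5434  0.0284  0.3771 -0.0727  0.0051  0.0994] 21.61
[[-0.1, -0.0], [0.3, 0.1], [-0.1, -0.1], [1.3, -0.3], [1.0, 1.3], [-1.1, 0.8], [-3.0, -0.3]]
all [ 0.5438  0.0287  0.3743 -0.0671  0.0042  0.0991] 21.44
[[0.2, 1.0], [-0.1, 0.4], [1.6, 2.8], [0.0, -1.3], [2.3, -0.8], [-0.5, 1.9], [-0.6, 0.1], [-0.1, -0.2], [-0.6, -0.3], [-0.3, -0.6], [0.1, -0.5], [-0.2, -0.7], [1.6, 0.3], [0.8, 1.7], [-1.3, 0.5], [-2.7, -0.8]]
t 5.15 drive TCP [-0.0346 -0.0295  0.307 ] F [ 0.3  0.4 -0.5] q [ -1.9   4.4  18.  104.3   1.3 154.3]
shift tool [-0.0089 -0.0272  0.1077] shift if upright [-0.0104 -0.0295  0.107 ] turn [-1.44  0.13  2.36]
```

```bash
python3 -m handwheel '[{"tx":0,"ty":0,"tz":0,"ax":-1.44,"ay":0.13,"az":2.36,"jaw":-1},{"tx":-0.005,"ty":-0.015,"tz":0,"ax":0,"ay":0,"az":0,"jaw":-1},{"tx":-0.005,"ty":-0.0145,"tz":0,"ax":0,"ay":0,"az":0,"jaw":-1},{"tx":0,"ty":0,"tz":0.026,"ax":0,"ay":0,"az":0,"jaw":-1},{"tx":0,"ty":0,"tz":0.026,"ax":0,"ay":0,"az":0,"jaw":-1},{"tx":0,"ty":0,"tz":0.026,"ax":0,"ay":0,"az":0,"jaw":-1},{"tx":0,"ty":0,"tz":0.026,"ax":0,"ay":0,"az":0,"jaw":-1},{"tx":0,"ty":0,"tz":0,"ax":0,"ay":0,"az":0,"jaw":-1},{"tx":0,"ty":0,"tz":0,"ax":0,"ay":0,"az":0,"jaw":-1},{"tx":0,"ty":0,"tz":0,"ax":0,"ay":0,"az":0,"jaw":-1}]'; python3 -c "
from h import *
rel([.068,0,.203])"
```

```text
time: 6.4
ee_pos: [0.5026, 0.0135, 0.2047]
tcp_rot: [179.9, -0.1, 21.6]
wrist_force: [0.2, -0.5, 0.6]
opening: -0.0001
grasp_force: 0.0
t 6.4 drive TCP [-0.0439  0.0008  0.2047] F [ 0.2 -0.5  0.6] q [ 1.50e+00 -2.10e+00 -1.00e-01  9.18e+01 -0.00e+00  1.60e+02]
shift tool [0.1119 0.0011 0.002 ] shift if upright [0.1119 0.0008 0.0017] turn [ 0.06 -0.14  0.14]
```

```bash
python3 -m handwheel '[{"tx":0.01,"ty":0,"tz":0,"ax":0,"ay":0,"az":0,"jaw":-1},{"tx":0.01,"ty":0,"tz":0,"ax":0,"ay":0,"az":0,"jaw":-1},{"tx":0.01,"ty":0,"tz":0,"ax":0,"ay":0,"az":0,"jaw":-1},{"tx":0.01,"ty":0,"tz":0,"ax":0,"ay":0,"az":0,"jaw":-1},{"tx":0.009,"ty":0,"tz":0,"ax":0,"ay":0,"az":0,"jaw":-1},{"tx":0.009,"ty":0,"tz":0,"ax":0,"ay":0,"az":0,"jaw":-1},{"tx":0.009,"ty":0,"tz":0,"ax":0,"ay":0,"az":0,"jaw":-1},{"tx":0.009,"ty":0,"tz":0,"ax":0,"ay":0,"az":0,"jaw":-1},{"tx":0.009,"ty":0,"tz":0,"ax":0,"ay":0,"az":0,"jaw":-1},{"tx":0.009,"ty":0,"tz":0,"ax":0,"ay":0,"az":0,"jaw":-1}]'
python3 -m handwheel '[{"tx":0.006,"ty":0,"tz":0,"ax":0,"ay":0,"az":0,"jaw":-1},{"tx":0.006,"ty":0,"tz":0,"ax":0,"ay":0,"az":0,"jaw":-1},{"tx":0.005,"ty":0,"tz":0,"ax":0,"ay":0,"az":0,"jaw":-1},{"tx":0,"ty":0,"tz":0,"ax":0,"ay":0,"az":0,"jaw":-1},{"tx":0,"ty":0,"tz":0,"ax":0,"ay":0,"az":0,"jaw":-1},{"tx":-0.015,"ty":0,"tz":0,"ax":0,"ay":0,"az":0,"jaw":-1},{"tx":-0.02,"ty":0,"tz":-0.01,"ax":0,"ay":0,"az":0,"jaw":-1},{"tx":-0.02,"ty":0,"tz":-0.02,"ax":0,"ay":0,"az":0,"jaw":-1},{"tx":-0.03,"ty":0,"tz":-0.02,"ax":0,"ay":0,"az":0,"jaw":-1},{"tx":0,"ty":0,"tz":0,"ax":0,"ay":0,"az":0,"jaw":-1}]'
python3 - <<'E'
from h import *
rel([-.06,-.065,.158])
from workcell import optics
c=optics.camera("wrist"); pickle.dump(c,open('w2.pkl','wb'))
cv2.imwrite("pics/w2.png",cv2.resize(c["color"][:,:,::-1],(800,600),interpolation=cv2.INTER_CUBIC))
E
```

```text
time: 7.65
ee_pos: [0.5903, 0.048, 0.2034]
tcp_rot: [180.0, -0.0, 21.6]
wrist_force: [0.6, 0.4, -0.7]
opening: -0.0
grasp_force: 0.1
time: 8.9
ee_pos: [0.5258, 0.0223, 0.2558]
tcp_rot: [179.9, -0.2, 21.5]
wrist_force: [0.3, -0.9, -0.7]
opening: 0.0002
grasp_force: 0.0
t 8.9 drive TCP [-0.0191  0.0006  0.2558] F [ 0.3 -0.9 -0.7] q [  2.4   2.1   9.8  97.4  -0.  160.9]
shift tool [-0.0414  0.0653  0.0978] shift if upright [-0.0409  0.0656  0.0978] turn [ 0.11 -0.24  0.07]
```

View pics/w2.png

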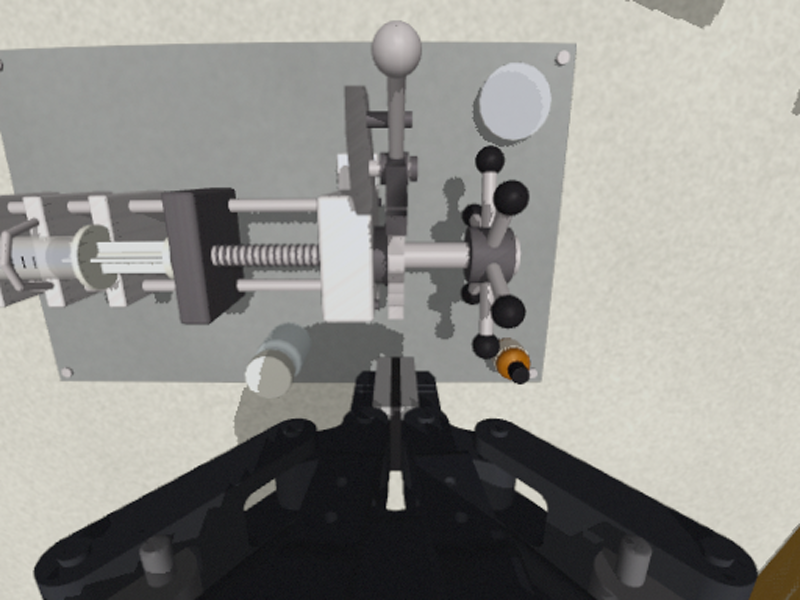

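The wrist view shows the pawl over on its back stop, ball at (397,49), with the wheel unmoved: star knob at (508,311), next knob at (511,197). Next I go behind the star knob and push.

```bash
python3 -m handwheel '[{"tx":-0.02,"ty":0,"tz":0,"ax":0,"ay":0,"az":0,"jaw":-1},{"tx":-0.02,"ty":0.022,"tz":0,"ax":0,"ay":0,"az":0,"jaw":-1},{"tx":0,"ty":0.022,"tz":0,"ax":0,"ay":0,"az":0,"jaw":-1},{"tx":0,"ty":0.0215,"tz":0,"ax":0,"ay":0,"az":0,"jaw":-1},{"tx":0,"ty":0,"tz":0.025,"ax":0,"ay":0,"az":0,"jaw":-1},{"tx":0,"ty":0,"tz":0.025,"ax":0,"ay":0,"az":0,"jaw":-1},{"tx":0,"ty":0,"tz":0.025,"ax":0,"ay":0,"az":0,"jaw":-1},{"tx":0,"ty":0,"tz":0.022,"ax":0,"ay":0,"az":0,"jaw":-1},{"tx":0,"ty":0,"tz":0,"ax":0,"ay":0,"az":0,"jaw":-1},{"tx":0,"ty":0,"tz":0,"ax":0,"ay":0,"az":0,"jaw":-1}]'
python3 - <<'E'
from h import *
rel([-.012,-.065,.158])
from scipy.optimize import minimize
c=pickle.load(open('w2.pkl','rb'));s=np.load('s.npy')
T=np.eye(4);T[:3,:3]=Ro.from_euler('xyz',[179.9,-.2,21.5],degrees=True).as_matrix();T[:3,3]=[.5258,.0223,.2558]
E=T@c['mount']; ow=big([[508,311],[511,197],[397,49]])
f=lambda p:(proj(W([knob(0,p[0]),knob(1,p[0]),[.102,0,.213]],[p[1],p[2],s[2]]),c['K'],c['k1'],E)-ow).ravel()
r=least_squares(f,[-.07,s[0],s[1]]);print(r.x,s[:2],f(r.x).round(1))
E
```

```text
time: 10.2
ee_pos: [0.5137, -0.0527, 0.1567]
tcp_rot: [180.0, -0.0, 21.6]
wrist_force: [-0.4, 0.0, 0.1]
opening: 0.0
grasp_force: 0.0
t 10.2 drive TCP [-0.0578 -0.0648  0.1567] F [-0.4  0.   0.1] q [ -5.9  -0.5  -3.9  86.6  -0.  152.6]
shift tool [ 0.0458  0.0003 -0.0013] shift if upright [ 0.0458  0.0002 -0.0013] turn [ 0.03 -0.04  0.12]
[-0.082397    0.54403328  0.02852272] [0.54379773 0.02874362] [-0.1 -0.1  0.1  0.   0.   0. ]
```

```bash
python3 -m handwheel '[{"tx":0.006,"ty":0,"tz":0,"ax":0,"ay":0,"az":0,"jaw":-1},{"tx":0.006,"ty":0,"tz":0,"ax":0,"ay":0,"az":0,"jaw":-1},{"tx":0.006,"ty":0,"tz":0,"ax":0,"ay":0,"az":0,"jaw":-1},{"tx":0.006,"ty":0,"tz":0,"ax":0,"ay":0,"az":0,"jaw":-1},{"tx":0.006,"ty":0,"tz":0,"ax":0,"ay":0,"az":0,"jaw":-1},{"tx":0.005,"ty":0,"tz":0,"ax":0,"ay":0,"az":0,"jaw":-1},{"tx":0.005,"ty":0,"tz":0,"ax":0,"ay":0,"az":0,"jaw":-1},{"tx":0.004,"ty":0,"tz":0,"ax":0,"ay":0,"az":0,"jaw":-1},{"tx":0.002,"ty":0,"tz":0,"ax":0,"ay":0,"az":0,"jaw":-1},{"tx":0,"ty":0,"tz":0,"ax":0,"ay":0,"az":0,"jaw":-1}]'
python3 - <<'E'
from h import *
rel([-.009,-.065,.158])
from workcell import optics,telemetry
o=telemetry.get_obs();c=optics.camera("wrist"); pickle.dump((o,c),open('w3.pkl','wb'))
cv2.imwrite("pics/w3.png",cv2.resize(c["color"][:,:,::-1],(800,600),interpolation=cv2.INTER_CUBIC))
E
```

```text
time: 11.45
ee_pos: [0.5564, -0.0358, 0.1562]
tcp_rot: [180.0, -0.1, 21.6]
wrist_force: [-1.2, -0.4, 1.6]
opening: 0.0001
grasp_force: 0.6
t 11.45 drive TCP [-0.0118 -0.0647  0.1562] F [-1.2 -0.4  1.6] q [ -3.7   5.1   1.9  86.7  -0.  154.8]
shift tool [ 0.0028  0.0003 -0.0018] shift if upright [ 0.0028  0.0003 -0.0018] turn [ 0.03 -0.05  0.12]
```

View pics/w3.png

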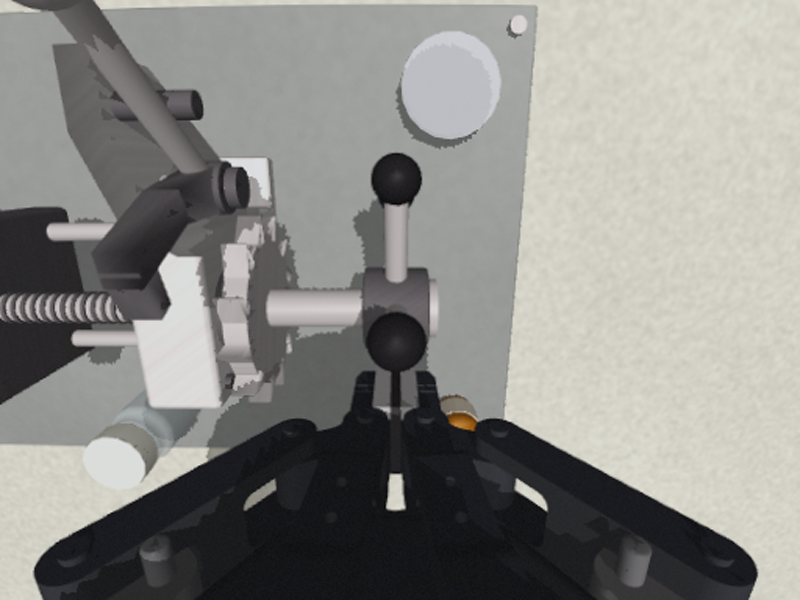

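The wrist view shows the fingertip behind the star knob at (396,341), the next knob at (396,179), and the pawl still up. I'll solve for the wheel angle.

```bash
cat > wa.py <<'E'
from h import *
import sys
def wang(fn,px):
    o,c=pickle.load(open(fn,'rb'));s=np.load('s.npy')
    T=np.eye(4);T[:3,:3]=Ro.from_euler('xyz',o['tcp_rot'],degrees=True).as_matrix();T[:3,3]=o['ee_pos']
    E=T@c['mount']; ow=big(px)
    f=lambda p:(proj(W([knob(0,p[0]),knob(1,p[0])],[p[1],p[2],s[2]]),c['K'],c['k1'],E)-ow).ravel()
    g=lambda p:f([p[0],.5440,.0285])
    for h,x in ((f,[.4,s[0],s[1]]),(g,[.4])):
        r=least_squares(h,x);print(r.x.round(4),h(r.x).round(1))
E
python3 -c "
from wa import *
wang('w3.pkl',[[396,341],[396,179]])"
```

```text
[0.4082 0.5435 0.0285] [-0.1 -0.   0.1  0. ]
[0.3993] [ 0.2  0.2  0.4 -0.5]
```

```bash
python3 -m handwheel '[{"tx":0.002,"ty":0,"tz":0,"ax":0,"ay":0,"az":0,"jaw":-1},{"tx":0.002,"ty":0,"tz":0,"ax":0,"ay":0,"az":0,"jaw":-1},{"tx":0,"ty":0,"tz":0,"ax":0,"ay":0,"az":0,"jaw":-1},{"tx":0,"ty":0,"tz":0,"ax":0,"ay":0,"az":0,"jaw":-1},{"tx":-0.005,"ty":0,"tz":0,"ax":0,"ay":0,"az":0,"jaw":-1},{"tx":-0.005,"ty":0,"tz":-0.005,"ax":0,"ay":0,"az":0,"jaw":-1},{"tx":0,"ty":0,"tz":-0.035,"ax":0,"ay":0,"az":0,"jaw":-1},{"tx":0,"ty":0,"tz":-0.035,"ax":0,"ay":0,"az":0,"jaw":-1},{"tx":0,"ty":0,"tz":-0.035,"ax":0,"ay":0,"az":0,"jaw":-1},{"tx":0,"ty":0,"tz":0,"ax":0,"ay":0,"az":0,"jaw":-1}]'
python3 - <<'E'
from h import *
rel([.135,0,.26])
from workcell import optics,telemetry
o=telemetry.get_obs();c=optics.camera("wrist"); pickle.dump((o,c),open('w4.pkl','wb'))
cv2.imwrite("pics/w4.png",cv2.resize(c["color"][:,:,::-1],(800,600),interpolation=cv2.INTER_CUBIC))
E
```

```text
time: 12.75
ee_pos: [0.5512, -0.0382, 0.2697]
tcp_rot: [179.8, -0.3, 21.6]
wrist_force: [0.6, -0.8, -0.6]
opening: -0.0
grasp_force: 0.0
t 12.75 drive TCP [-0.0176 -0.065   0.2697] F [ 0.6 -0.8 -0.6] q [ -4.    6.   15.5  99.1  -0.  154.5]
shift tool [ 0.1526 -0.0648  0.0104] shift if upright [ 0.1526 -0.065   0.0097] turn [ 0.16 -0.32  0.12]
```

View pics/w4.png

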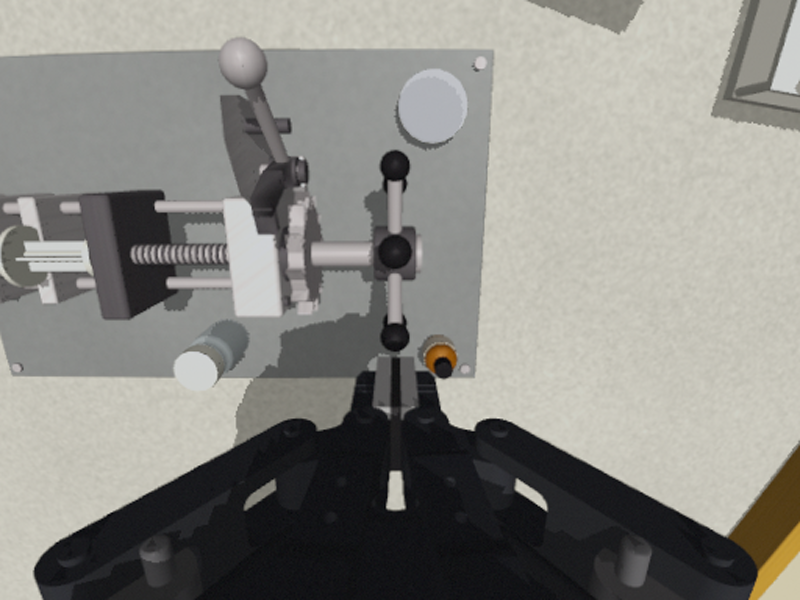

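The wrist view shows the star knob at (395,252), the next knob at (395,165), and the pawl still on its stop.

```bash
python3 -c "
from wa import *
wang('w4.pkl',[[395,252],[395,165]])"
python3 -m handwheel '[{"tx":0.03,"ty":0,"tz":0,"ax":0,"ay":0,"az":0,"jaw":-1},{"tx":0.03,"ty":0,"tz":0,"ax":0,"ay":0,"az":0,"jaw":-1},{"tx":0.03,"ty":0,"tz":0,"ax":0,"ay":0,"az":0,"jaw":-1},{"tx":0.03,"ty":0,"tz":0,"ax":0,"ay":0,"az":0,"jaw":-1},{"tx":0.033,"ty":0,"tz":0,"ax":0,"ay":0,"az":0,"jaw":-1},{"tx":0,"ty":-0.022,"tz":0,"ax":0,"ay":0,"az":0,"jaw":-1},{"tx":0,"ty":-0.022,"tz":0,"ax":0,"ay":0,"az":0,"jaw":-1},{"tx":0,"ty":-0.021,"tz":0,"ax":0,"ay":0,"az":0,"jaw":-1},{"tx":0,"ty":0,"tz":0,"ax":0,"ay":0,"az":0,"jaw":-1},{"tx":0,"ty":0,"tz":0,"ax":0,"ay":0,"az":0,"jaw":-1}]'
python3 -c "
from h import *
rel([.135,0,.203])"
```

```text
[0.4464 0.5443 0.0286] [-0. -0.  0.  0.]
[0.4526] [-0.  -0.1  0.   0.2]
time: 14.05
ee_pos: [0.6684, 0.0787, 0.2674]
tcp_rot: [179.9, -0.1, 21.6]
wrist_force: [-0.3, 0.2, 0.2]
opening: -0.0
grasp_force: 0.0
t 14.05 drive TCP [0.1342 0.0009 0.2674] F [-0.3  0.2  0.2] q [  6.7  24.7  38.1 103.3  -0.  165.1]
shift tool [0.0006 0.0009 0.0644] shift if upright [0.0008 0.0009 0.0644] turn [ 0.06 -0.1   0.14]
```

```bash
python3 -m handwheel '[{"tx":0.002,"ty":0,"tz":0.02,"ax":0,"ay":0,"az":0,"jaw":-1},{"tx":0,"ty":0,"tz":0.02,"ax":0,"ay":0,"az":0,"jaw":-1},{"tx":0,"ty":0,"tz":0.022,"ax":0,"ay":0,"az":0,"jaw":-1},{"tx":0,"ty":0,"tz":0,"ax":0,"ay":0,"az":0,"jaw":-1},{"tx":-0.007,"ty":0,"tz":0,"ax":0,"ay":0,"az":0,"jaw":-1},{"tx":-0.007,"ty":0,"tz":0,"ax":0,"ay":0,"az":0,"jaw":-1},{"tx":-0.007,"ty":0,"tz":0,"ax":0,"ay":0,"az":0,"jaw":-1},{"tx":-0.006,"ty":0,"tz":0,"ax":0,"ay":0,"az":0,"jaw":-1},{"tx":-0.006,"ty":0,"tz":0,"ax":0,"ay":0,"az":0,"jaw":-1},{"tx":-0.006,"ty":0,"tz":0,"ax":0,"ay":0,"az":0,"jaw":-1}]'
python3 -m handwheel '[{"tx":-0.006,"ty":0,"tz":0,"ax":0,"ay":0,"az":0,"jaw":-1},{"tx":-0.006,"ty":0,"tz":0,"ax":0,"ay":0,"az":0,"jaw":-1},{"tx":-0.006,"ty":0,"tz":0,"ax":0,"ay":0,"az":0,"jaw":-1},{"tx":0,"ty":0,"tz":0,"ax":0,"ay":0,"az":0,"jaw":-1},{"tx":0,"ty":0,"tz":0,"ax":0,"ay":0,"az":0,"jaw":-1},{"tx":0.01,"ty":0,"tz":0,"ax":0,"ay":0,"az":0,"jaw":-1},{"tx":0.015,"ty":0,"tz":-0.02,"ax":0,"ay":0,"az":0,"jaw":-1},{"tx":0,"ty":0,"tz":-0.04,"ax":0,"ay":0,"az":0,"jaw":-1},{"tx":0,"ty":0,"tz":-0.04,"ax":0,"ay":0,"az":0,"jaw":-1},{"tx":0,"ty":0,"tz":0,"ax":0,"ay":0,"az":0,"jaw":-1}]'
python3 - <<'E'
from h import *
rel([-.02,-.065,.27])
from workcell import optics
c=optics.camera("top"); s=np.load('s.npy')
cv2.imwrite("pics/t5.png",cv2.resize(c["color"][130:330,110:330,::-1],(800,600)))
c=optics.camera("scene");cv2.imwrite("pics/s5.png",cv2.resize(c["color"][170:320,210:410,::-1],(800,600),interpolation=cv2.INTER_CUBIC))
E
```

```text
time: 15.3
ee_pos: [0.6341, 0.0648, 0.2044]
tcp_rot: [180.0, -0.0, 21.6]
wrist_force: [-0.0, -0.0, 0.2]
opening: -0.0001
grasp_force: 0.0
time: 16.55
ee_pos: [0.6423, 0.068, 0.3076]
tcp_rot: [179.9, -0.3, 21.6]
wrist_force: [0.1, -1.2, -0.2]
opening: -0.0
grasp_force: 0.0
t 16.55 drive TCP [0.106  0.0005 0.3076] F [ 0.1 -1.2 -0.2] q [  6.   22.1  39.3 106.8  -0.  164.5]
shift tool [-0.1264  0.0651  0.037 ] shift if upright [-0.126   0.0655  0.0376] turn [ 0.11 -0.32  0.13]
```

View pics/s5.png

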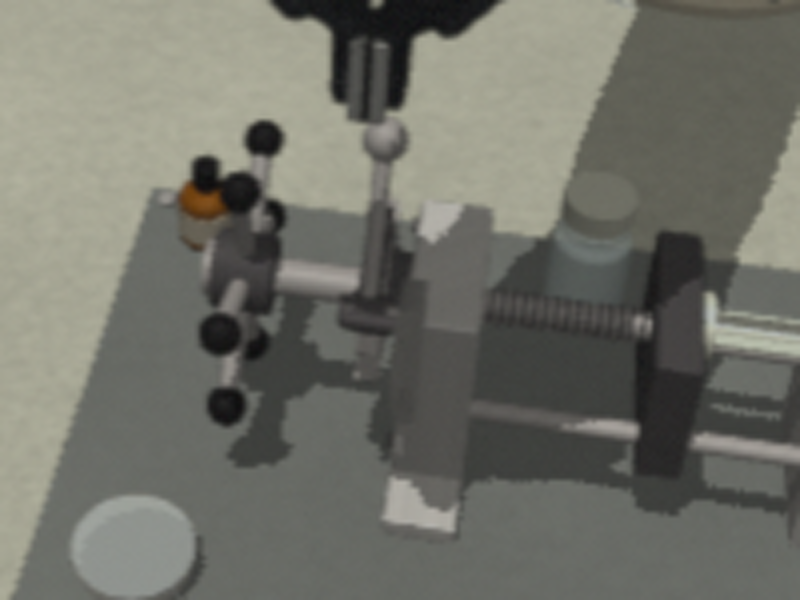

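In the scene crop the ball is at (385,139), which is full-image pixel (306,204), the same as at the start. So the pawl is fully down. The star stands one notch back and the arm is clear.

```bash
python3 -c "
from workcell import workorder
print(workorder.job_done())"
```

```text
the job is handed in; nothing more can be done
None
```

I backed the ratchet wheel off by one notch (measured at about 0.45 rad), tipped the pawl back down fully home, kept clear of the vial, jar and dish, and handed the job in with the arm touching nothing; no verdict came back.

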